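# Draw the telescopic scraper out to its second stop and hold it ready

### The job

The telescopic scraper lies pushed in on its bench rest with its head hooked behind the slotted upright. Squeeze in the lock button on its collar, draw the handle back to the second stop and let the button spring out so that the tool is locked there; then take it by the handle tube behind the collar, without squeezing the button, lift it clear up out of the rest by a hand's width (about 8 cm) and finish while holding it there, level, still and locked at full length. Leave the other things on the locker where they stand.

Things in the scene. Friction and masses are not known exactly. Their poses are not given: they have to be found in the camera images.
- scraper: Handle and collar of a telescopic scraper lying level in the rest. Grey ribbed handle tube 28 x 28 section (x = -275..-25), black lock collar 32 wide in y, 34 high (x = -25..25). Origin on the long axis in the middle of the collar at the lock button, axis 60 above the locker top at the start. x runs along the tool to the blade, z up; button on the -y side. Whole tool 0.43 kg
- handle_grip (a point): point on the handle tube's axis, 65 behind the scraper's origin (x = -0.065 m): about the balance point of the drawn-out tool, clear of collar and button
- button_face (a point): outer face of the lock button: round, steel, 14 in diameter, in the middle of the collar's -y side face, 5 proud of it (21 from the axis), free to go in until flush. Closing the fingers across the collar from above, along y at the scraper's origin, presses it in
- head_back (a point): middle of the rear face of the head block (black, 44 wide, 20 high, 25 long) on the end of the aluminium bar (14 x 14) that slides in the handle; 47 ahead of the scraper's origin when pushed in. It moves with the bar. This face catches on the rest's slotted upright; easing the tool some 6 forward frees it before lifting
- blade_edge (a point): middle of the front edge of the steel blade (70 wide, 2 thick, 53 long), the far tip of the tool, 78 ahead of head_back; it moves with the bar
- lock_button (a joint): travel of the lock button in m: 0 sprung out, 0.005 pressed flush. Its spring pushes out with 5 N, 10 N when flush. The bar is free to slide while it is in by more than 0.0035. Between stops the bar itself keeps it in by 0.0035; at a stop it springs out when let go and locks the bar
- shaft (a joint): how far the bar is drawn out, in m: 0 to 0.002 pushed in and locked; 0.070 first stop; 0.140 second stop and end of travel. The lock catches within 0.0025 of a stop. Sliding takes about 3 N (more with speed). Pulling the handle along its own -x draws the bar out, as the rest keeps the head back
- rest: steel bench rest, fixed: base 330 x 80 x 5; slotted upright at x = 132..140 (slot 20 wide, floor z = 53, 50 wide in all, top z = 72), bar in its slot, head block just beyond; saddle under the handle at x = -160..-150 (gap 36, floor z = 46, 52 wide in all, top z = 62). Origin on the locker top, x as the tool's; scraper's origin starts at 95, 0, 60. It lifts straight up out
- basin: speckled white enamel basin, 320 wide, 84 high, walls 4, with the two tins standing in it; origin at the centre of its underside; leave alone
- tin_large: closed tin 86 wide, 100 high, in the basin; origin at the centre of its underside; leave alone
- tin_small: closed tin 76 wide, 78 high, in the basin; origin at the centre of its underside; leave alone
- edge_guide: red plastic paint shield edge guide lying flat, 280 long (x) by 74 wide, 4 thick with a 24 high spine along its -y edge; origin under its middle; leave alone
- pliers: chrome pliers lying flat, 170 long (jaws to +x), 60 wide, 12 high; origin under the pivot; leave alone
- pump_bottle: small white push dispenser bottle, 56 wide, 136 high; origin at the centre of its underside; leave alone
- spoon_rest: wooden spoon rest, a dish 96 wide and 15 high with an 80 long flat handle to -x; origin under the dish; leave alone
- tape_roll: roll of masking tape lying flat, 110 wide, 30 high; origin under its centre; leave alone

How it is judged:
On the way, in this order (a step that is already met when the one before it is completed fails the run):
1. with the tool still pushed in, the fingers press the lock button in (value of joint lock_button above 0.0035 m and value of joint shaft below 0.02 m and contact force between the fingers and scraper above 2 N), for 0.1 s.
2. the bar is drawn out to the second stop and the button has sprung out, locking it (value of joint shaft above 0.136 m and value of joint lock_button below 0.0015 m), for 0.2 s.
At the end, for the whole second after the job is handed in: bar over 136 of 140 mm out, button under 1.5 mm in; the fingers grip the scraper (over 2 N) and alone carry it, off rest, basin and bottle; handle axis over 105 mm and blade edge over 85 mm above the locker top; level within 20 degrees, under 30 mm/s (all of step 2 and contact force between the fingers and scraper above 2 N and height (world z) of each of scraper, handle_grip above 0.105 m and height (world z) of blade_edge above 0.085 m and angle between scraper's own x axis and vertical between 1.22 and 1.92 rad and angle between scraper's own z axis and vertical below 0.35 rad and linear speed of scraper below 0.03 m/s and contact force between scraper and rest below 0.1 N and contact force between scraper and basin below 0.1 N and contact force between scraper and pump_bottle below 0.1 N); the arm keeps its last pose, push and grip.
It fails at once if another thing on the locker (basin, tins, edge guide, pliers, bottle, spoon rest, tape) is moved by more than 30 mm (distance of any of basin, tin_large, tin_small, edge_guide, pliers, pump_bottle, spoon_rest, tape_roll from where it was at the start of the episode above 0.03 m).
It also fails if it takes over 43 s, if anything falls off the work surface, if the arm or the gripper's body presses on something with over 40 N, if the wrist force passes 120 N, or if a joint passes its speed limit or range.

### The arm

A 6-joint arm with a two-finger parallel gripper is mounted at the origin on the work surface. World frame = base frame: x ahead of the robot, y to its left, z up, the work surface at z = 0. Lengths are in m, angles in rad, forces in N, time in s.
With the tool pointing down it reaches from about 0.35 to 0.875 m from the base axis. Payload 15.5 kg.
Tool frame: the origin (TCP) lies between the finger pads; the fingertips stand 11 mm ahead of it and the grasp point (between the pads) lies 8 mm behind it; z points along the fingers, y is the line along which they close (so a half turn about z gives the same grasp; the last joint's range is limited). The gripper opens to 85 mm and grips with 20 to 120 N. Pads are 22 mm wide; open, the fingers measure 114 mm over their backs; the gripper's body (76 mm by 85 mm) begins 54 mm behind the grasp point. The pads swing forward as they close: fully open they stand 13 mm farther back than shut.
Start: joints at [-1.395, 0.494, 1.345, -0, 1.302, -0.096], TCP at [0.168, -0.602, 0.214] pointing down, gripper open.
Joint ranges: [-2.91, 2.91], [-0.82, 2.16], [0.22, 2.67], [-1.22, 4.37], [0.12, 2.79], [-3.08, 3.08]. Speed limits (rad/s): [1.89, 1.89, 2.57, 3.01, 3.01, 3.01].

### API

Orientations are given as a unit quaternion [x, y, z, w].
In Python, from bench import env, optics, job gives the robot as it stands. The module is installed in compiled form; this text tells all that it offers.
- The arm moves only by the tool apply_moves, never from a script. Its argument "targets" is a list of rows, each a list of 7 numbers: the opening, from 0 (shut) to 1 (fully open), then the shift along the tool's x, y, z in mm, then the turn, a rotation vector about the tool's x, y, z in rad. A call has 1 to 20 rows; each row shifts and turns the commanded pose from where the row before left it, along the tool's axes as they then stand; what a row does not reach is not made up. A row lasts 1/8 s, in which the tool goes at most 62.5 mm and 10.7 degrees, less where a joint would pass 70% of its speed; a pose out of reach is approached as far as the arm can. A call is refused whole if a number of a shift passes 62.5 or a number of a turn 0.188, either way. A call with a gripper value outside its range is refused whole. The fingers move at their own pace and stop on an object; the grip force is fixed at half the most. Time passes only in rows, so rows that do not move let the fingers close. It gives the time, the measured TCP pose, the force, the opening and the grip force at its end, in the units of the state.
- env.sense(): the state, without advancing time (a new reading comes with each control period).
- optics.get_image(name): name is "scene" or "top" or "wrist"; returns the picture (480x640x3 uint8, blue, green, red); there is no depth.
- optics.camera_params(name): a dict with "vertical_fov" (degrees; the focal length in pixels is half the picture's height over the tangent of half this angle, whatever the lens; pixels are square), "cx", "cy" (the principal point, pixels), "dist" ([k1, k2, p1, p2, k3] as OpenCV has them; the pictures are not rectified), "R" (3x3) and "t" (3): a world point X has camera coordinates R X + t. Camera axes: x right, y down, z forward; pixel columns grow to the right and rows downward; lengths in m; the calibration is good to about 2 mm. A picture is of the moment at which its call begins: read the wrist's pose just before it. camera_params takes no time and is no camera call; for the wrist camera it gives the pose at the moment of the call.
- job.sign_off(): hands the job in; it is judged then, once.
The state is a dict: "time_s": time; "joint_pos": joint angles; "joint_vel": joint speeds; "effort": joint torques, N m; "ee_pos": TCP position; "tcp_rot": TCP orientation; "ft_force": force on the tool from outside, world axes, zero at the start; "wrist_torque": the same for the moment, N m; "grip_width": opening from 0.0 (shut) to 1.0 (fully open); "grasp_force": force on a finger pad.
Only numpy, scipy, OpenCV 4.12 (cv2) and the standard library are available. Lean on these libraries where they do the work, as an engineer would, in place of code of your own. Each camera call takes 0.05 s, during which the arm holds its last target. There are 200 camera calls.

## Working session

There is one attempt and no reset: what is moved stays moved. The work goes in short steps, Python scripts to look and compute and a tool call to move; the robot and the scene stay as the last step left them, time stands still between calls to the robot, and variables do not carry over. Pictures are saved under pics/ and viewed, at most 10 in all, crops included, and the job is handed in when it is done.

Besides the shell and the picture viewer there is one more tool, called after "Call:" by a JSON object that holds its "name" and its "arguments", one argument or row to a line. apply_moves: Moves the arm, as the interface text tells. Its arguments: {"type":"object","properties":{"targets":{"type":"array"}},"required":["targets"]}

```bash
mkdir -p pics; python3 - <<'E'
from bench import env, optics
import cv2
for n in ("scene","top"):
    cv2.imwrite(f"pics/{n}0.png",optics.get_image(n))
    p=optics.camera_params(n); print(n,p)
s=env.sense(); print(s)
E
```

```text
scene {'vertical_fov': 45.56548652488995, 'cx': 316.6785046100837, 'cy': 250.54287072025048, 'dist': array([-0.1534401,  0.       ,  0.       ,  0.       ,  0.       ]), 'R': array([[-0.52543107,  0.85064746, -0.01791914],
       [ 0.50058144,  0.29203395, -0.81494442],
       [-0.68799739, -0.43716711, -0.57926203]]), 't': array([ 0.17446327, -0.25268713,  2.01131715])}
top {'vertical_fov': 50.76386589118372, 'cx': 316.75930459494674, 'cy': 240.08401578351925, 'dist': array([-0.05275656,  0.        ,  0.        ,  0.        ,  0.        ]), 'R': array([[ 0.02219995, -0.99972215, -0.00792352],
       [-0.997503  , -0.02161779, -0.06723416],
       [ 0.06704419,  0.00939633, -0.99770576]]), 't': array([0.15265664, 0.57781565, 1.4188194 ])}
{'time_s': 0.1, 'joint_pos': array([-1.39449409e+00,  4.94079109e-01,  1.34605795e+00, -1.20577254e-05,
        1.30252608e+00, -9.55173185e-02]), 'joint_vel': array([ 0.00217656, -0.00110934, -0.0031679 , -0.0013069 , -0.00078934,
        0.00168703]), 'effort': array([ 2.09911974e-03, -8.83588815e+01, -3.84561825e+01, -3.61043412e-04,
        5.10732847e-03,  3.87296552e-05]), 'ee_pos': array([ 0.16773081, -0.60171453,  0.21318978]), 'tcp_rot': array([ 9.90778115e-01,  1.35493323e-01, -2.74216122e-05, -5.34573959e-04]), 'ft_force': array([-0.33353941, -0.12417837, -0.04607069]), 'wrist_torque': array([-0.02548503, -0.01774954, -0.01248741]), 'grasp_force': 0.0, 'grip_width': 1.0016440521666945}
```

View pics/top0.png

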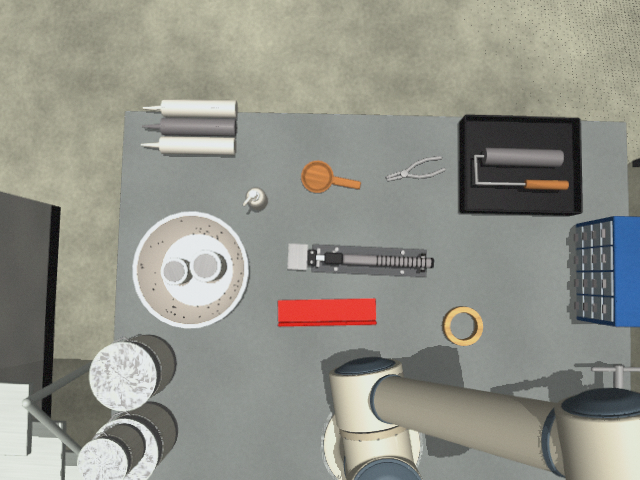

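View pics/scene0.png

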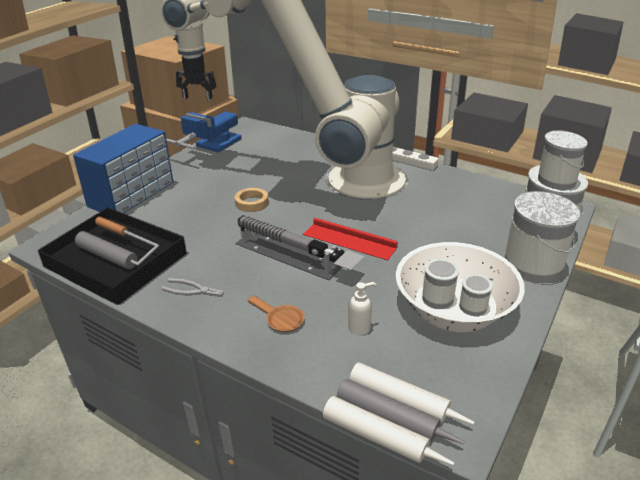

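The top view shows the scraper at about row 260. Its blade is on the left (x≈288–307), the collar is near (333,258) and the handle end is near (433,264). The red guide lies nearer the robot, and the basin is to the left of the blade.

```bash
python3 - <<'E'
import cv2
im=cv2.imread("pics/top0.png")[225:305,275:445]
cv2.imwrite("pics/crop1.png",cv2.resize(im,None,fx=4.7,fy=4.7,interpolation=cv2.INTER_CUBIC))
E
cat > h.py <<'E'
import numpy as np, cv2
from bench import optics
def world(cam,uv,z,p=None):
    p=p or optics.camera_params(cam); f=240/np.tan(np.radians(p["vertical_fov"])/2)
    K=np.array([[f,0,p["cx"]],[0,f,p["cy"]],[0,0,1]])
    n=cv2.undistortPoints(np.array([[uv]],float),K,p["dist"])[0,0]
    d=p["R"].T@np.array([*n,1]); c=-p["R"].T@p["t"]
    return c+d*(z-c[2])/d[2]
def pix(cam,X,p=None):
    p=p or optics.camera_params(cam); f=240/np.tan(np.radians(p["vertical_fov"])/2)
    K=np.array([[f,0,p["cx"]],[0,f,p["cy"]],[0,0,1]])
    return cv2.projectPoints(np.atleast_2d(X).astype(float),cv2.Rodrigues(p["R"])[0],p["t"],K,p["dist"])[0][:,0]
E
```

```text
(no output)
```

View pics/crop1.png

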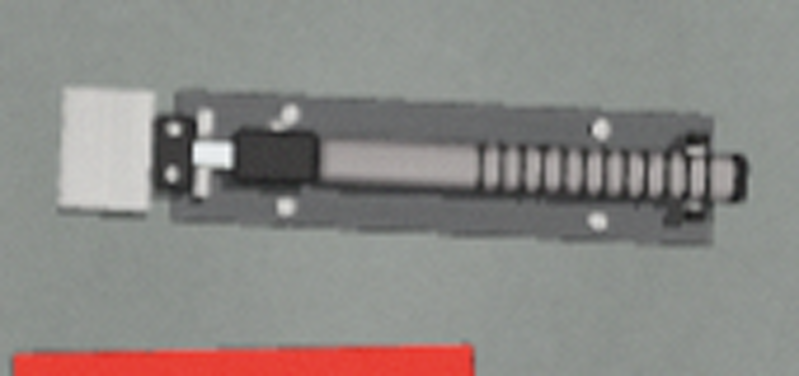

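The crop shows the collar spanning x 235–318 with its centre at about (277,158), the handle end at (747,178), and the blade front edge from (65,88) to (60,212). The button sits on the upper side, which is world +x.

```bash
python3 - <<'E'
from h import *
w=lambda c,z: world("top",(275+(c[0]+.5)/4.7-.5,225+(c[1]+.5)/4.7-.5),z)
A={n:w(c,z) for n,c,z in [("collar",(277,158),.077),("colF",(235,157),.077),("colB",(319,160),.077),("handleend",(747,178),.072),("handle",(400,165),.074),("bladeF",(62.5,150),.06),("head",(155,153),.07)]}
for k,v in A.items(): print(k,v.round(4))
a=A["collar"]-A["handleend"]; print("len",np.linalg.norm(a[:2])*1e3, "yaw of tool x deg",np.degrees(np.arctan2(a[1],a[0])))
a=A["bladeF"]-A["collar"]; print("len",np.linalg.norm(a[:2])*1e3, np.degrees(np.arctan2(a[1],a[0])))
from bench import env
from scipy.spatial.transform import Rotation as R
print(R.from_quat(env.sense()["tcp_rot"]).as_matrix().round(3))
p=optics.camera_params("wrist");print(p, -p["R"].T@p["t"])
E
```

```text
collar [0.522  0.1179 0.077 ]
colF [0.522  0.1423 0.077 ]
colB [0.5213 0.0936 0.077 ]
handleend [ 0.5164 -0.1561  0.072 ]
handle [0.5196 0.0464 0.074 ]
bladeF [0.5244 0.2436 0.06  ]
head [0.5235 0.1889 0.07  ]
len 274.05246964265774 yaw of tool x deg 88.82678755910214
len 125.65034918452564 88.87291090900612
[[ 0.963  0.268 -0.   ]
 [ 0.268 -0.963  0.001]
 [ 0.    -0.001 -1.   ]]
{'vertical_fov': 62.05138723861198, 'cx': 311.4289314533815, 'cy': 239.19440437175504, 'dist': array([0.01888862, 0.        , 0.        , 0.        , 0.        ]), 'R': array([[ 0.26829211, -0.96333565, -0.00194185],
       [-0.92647332, -0.25857708,  0.2734686 ],
       [-0.26394417, -0.0715704 , -0.96187897]]), 't': array([-0.62445792, -0.03576404,  0.37872228])} [ 0.23436424 -0.58370503  0.37285274]
```

The lengths check out: 274 against 275 mm and 126 against 125 mm. The collar is at (0.522, 0.118), and scraper x points along yaw 88.85°. I'll swing there in one arc.

Call:
{"name": "apply_moves", "arguments": {
  "targets": [
    [1,41.8,-10,0,0,0,-0.064],
    [1,41.8,-10,0,0,0,-0.064],
    [1,41.8,-10,0,0,0,-0.064],
    [1,41.8,-10,0,0,0,-0.064],
    [1,41.8,-10,0,0,0,-0.064],
    [1,41.8,-10,0,0,0,-0.064],
    [1,41.8,-10,0,0,0,-0.064],
    [1,41.8,-10,0,0,0,-0.064],
    [1,41.8,-10,0,0,0,-0.064],
    [1,41.8,-10,0,0,0,-0.064],
    [1,41.8,-10,0,0,0,-0.064],
    [1,41.8,-10,0,0,0,-0.064],
    [1,41.8,-10,0,0,0,-0.064],
    [1,41.8,-10,0,0,0,-0.064],
    [1,41.8,-10,0,0,0,-0.064],
    [1,41.8,-10,0,0,0,-0.064],
    [1,41.8,-10,0,0,0,-0.064],
    [1,41.8,-10,0,0,0,-0.064],
    [1,41.8,-10,0,0,0,-0.064],
    [1,41.8,-10,0,0,0,-0.064]
  ]
}}

```text
time_s: 2.6
ee_pos: [0.5209, 0.1195, 0.2135]
tcp_rot: [0.713, 0.701, -0.0, -0.0]
ft_force: [0.9, 0.8, -0.0]
grip_width: 0.996
grasp_force: 0.0
```

Call:
{"name": "apply_moves", "arguments": {
  "targets": [
    [1,0,0,0,0,0,0],
    [1,0,0,0,0,0,0]
  ]
}}

```text
time_s: 2.85
ee_pos: [0.5211, 0.118, 0.2135]
tcp_rot: [0.714, 0.7, -0.0, -0.0]
ft_force: [-0.1, -0.3, -0.3]
grip_width: 1.002
grasp_force: 0.0
```

```bash
cat > st.py <<'E'
from h import *
from bench import env
from scipy.spatial.transform import Rotation as R
def st():
    s=env.sense(); M=R.from_quat(s["tcp_rot"]).as_matrix()
    print(s["time_s"],"pos",s["ee_pos"].round(4),"yaw",np.degrees(np.arctan2(M[1,0],M[0,0])).round(2),"z",M[:,2].round(3),"F",s["ft_force"].round(1),"grip",round(s["grip_width"],3),round(s["grasp_force"],1))
    return s,M
E
python3 - <<'E'
from st import *
s,M=st()
p=optics.camera_params("wrist")
im=optics.get_image("wrist"); cv2.imwrite("pics/w1.png",im)
a=np.radians(88.85); ux=np.array([np.cos(a),np.sin(a),0]); O=np.array([.522,.118,.06])
for n,X in [("collar top",O+[0,0,.017]),("colF",O+.025*ux+[0,0,.017]),("colB",O-.025*ux+[0,0,.017]),("handle-.1",O-.1*ux+[0,0,.014])]: print(n,pix("wrist",X,p).round(1))
E
```

```text
2.85 pos [0.5211 0.118  0.2135] yaw 88.91 z [-0. -0. -1.] F [-0.1 -0.3 -0.3] grip 1.002 0.0
collar top [[313.1 220.1]]
colF [[313.1 187.3]]
colB [[313.  251.4]]
handle-.1 [[312.8 335.9]]
```

View pics/w1.png

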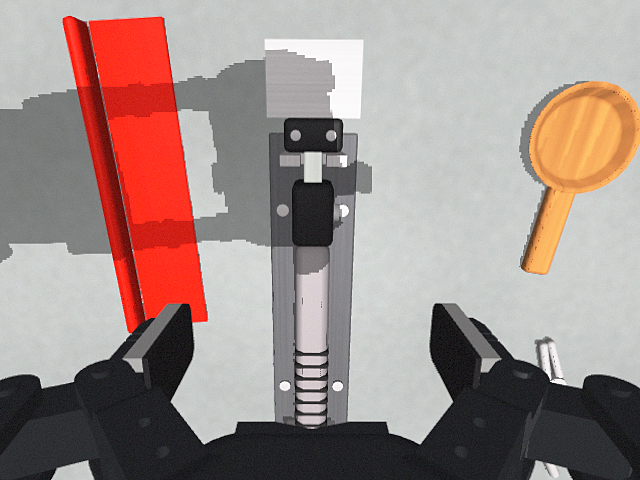

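The wrist view shows the collar centred at column 313, as predicted, with rows 180–247 (predicted 187–251, with the front face adding some). I'll refine the fit along the tool with several edges in an enlarged crop.

```bash
python3 - <<'E'
from st import *
p=optics.camera_params("wrist")
im=cv2.imread("pics/w1.png")[100:260,260:390].astype(float)
im=np.clip(im*1.8+20,0,255).astype(np.uint8)
cv2.imwrite("pics/c2.png",cv2.resize(im,None,fx=3.7,fy=3.7,interpolation=cv2.INTER_CUBIC))
a=np.radians(88.85); ux=np.array([np.cos(a),np.sin(a),0]);uy=np.array([-ux[1],ux[0],0])
for dy in (0,.003):
  O=np.array([.522,.118+dy,.06]); P=lambda x,y,z:((pix("wrist",O+x*ux+y*uy+np.array([0,0,z]),p)[0]-[260,100]+.5)*3.7-.5).round(0)
  print(dy,"colFtop",P(.025,0,.017),"colFbot",P(.025,0,-.017),"colBtop",P(-.025,0,.017),"button",P(0,-.021,0),"headbacktop",P(.047,0,.01),"headfronttop",P(.072,0,.01),"colL",P(0,.016,.017),"colR",P(0,-.016,.017))
E
```

```text
0 colFtop [197. 322.] colFbot [197. 300.] colBtop [197. 560.] button [294. 426.] headbacktop [197. 208.] headfronttop [197.  78.] colL [119. 444.] colR [275. 444.]
0.003 colFtop [197. 307.] colFbot [196. 286.] colBtop [197. 546.] button [294. 412.] headbacktop [197. 193.] headfronttop [197.  62.] colL [119. 429.] colR [275. 429.]
```

View pics/c2.png

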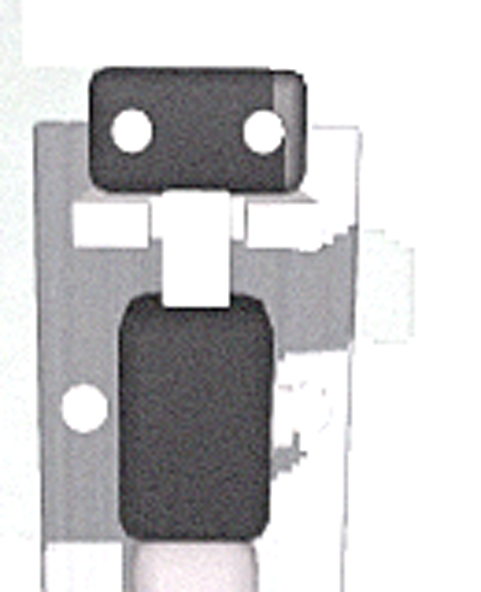

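Head back is at row 190, collar back at 543 and collar sides at 119–272. So the collar sits 3 mm further along +y, at y≈0.121, with no sideways error. I'll descend, then close on the collar.

Call:
{"name": "apply_moves", "arguments": {
  "targets": [
    [0.75,3,0.5,30,0,0,0],
    [0.75,0,0,30,0,0,0],
    [0.75,0,0,30,0,0,0],
    [0.75,0,0,30,0,0,0],
    [0.75,0,0,25,0,0,0],
    [0.75,0,0,16,0,0,0],
    [0.75,0,0,0,0,0,0]
  ]
}}

```text
time_s: 3.78
ee_pos: [0.5214, 0.1205, 0.052]
tcp_rot: [0.714, 0.7, -0.001, -0.0]
ft_force: [-0.3, -0.4, 0.8]
grip_width: 0.749
grasp_force: 0.0
```

Call:
{"name": "apply_moves", "arguments": {
  "targets": [
    [0.5,0,0,0,0,0,0],
    [0.3,0,0,0,0,0,0],
    [0,0,0,0,0,0,0],
    [0,0,0,0,0,0,0],
    [0,0,0,0,0,0,0],
    [0,0,0,0,0,0,0],
    [0,0,0,0,0,0,0]
  ]
}}

```text
time_s: 4.65
ee_pos: [0.5224, 0.1212, 0.0538]
tcp_rot: [0.714, 0.7, 0.001, 0.001]
ft_force: [-1.6, -1.4, 9.2]
grip_width: 0.351
grasp_force: 58.5
```

Call:
{"name": "apply_moves", "arguments": {
  "targets": [
    [0,-5,0,-1,0,0,0],
    [0,-9,0,0,0,0,0],
    [0,-10,0,0,0,0,0],
    [0,-10,0,0,0,0,0],
    [0,-10,0,0,0,0,0],
    [0,-10,0,0,0,0,0],
    [0,-10,0,0,0,0,0],
    [0,-10,0,0,0,0,0],
    [0,-10,0,0,0,0,0],
    [0,-10,0,0,0,0,0],
    [0,-10,0,0,0,0,0],
    [0,-10,0,0,0,0,0],
    [0,-10,0,0,0,0,0],
    [0,-6,0,0,0,0,0],
    [0,0,0,0,0,0,0]
  ]
}}

```text
time_s: 6.52
ee_pos: [0.5191, -0.0091, 0.054]
tcp_rot: [0.714, 0.7, 0.0, -0.0]
ft_force: [-0.5, 0.3, -1.1]
grip_width: 0.29
grasp_force: 59.0
```

Call:
{"name": "apply_moves", "arguments": {
  "targets": [
    [0,-3,0,0,0,0,0],
    [0,-3,0,0,0,0,0],
    [0,-2,0,0,0,0,0],
    [0,0,0,0,0,0,0]
  ]
}}

```text
time_s: 7.02
ee_pos: [0.5188, -0.0157, 0.0539]
tcp_rot: [0.714, 0.7, 0.0, -0.001]
ft_force: [-0.9, 16.4, 2.4]
grip_width: 0.291
grasp_force: 59.7
```

The opening fell from 0.35 to 0.29, so the fingers may have slid off the collar. I'll check.

```bash
python3 - <<'E'
from st import *
st()
a=optics.get_image("top")[200:320,270:530]; b=optics.get_image("scene")[190:290,210:370]
cv2.imwrite("pics/t3full.png",a)
A=cv2.resize(a,(650,300),interpolation=cv2.INTER_CUBIC); B=cv2.resize(b,(480,300),interpolation=cv2.INTER_CUBIC)
B=np.pad(B,((0,0),(0,170),(0,0)))
cv2.imwrite("pics/m3.png",np.vstack([A,B]))
E
```

```text
7.025 pos [ 0.5188 -0.0157  0.0539] yaw 88.89 z [-0.     0.002 -1.   ] F [-0.9 16.4  2.4] grip 0.291 59.7
```

View pics/m3.png

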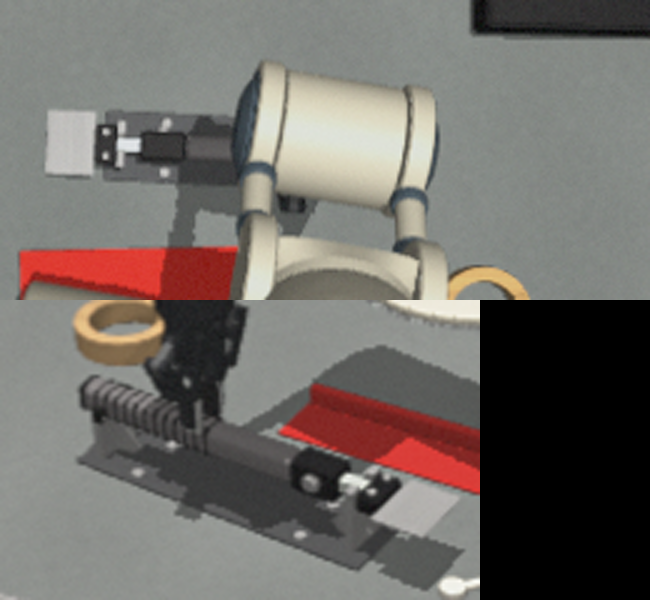

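The picture shows the tool still pushed in. The collar has moved only about 2–3 mm, and the fingers are clamped on the handle just ahead of the ribs, so they slipped off the collar. I'll go back to the collar and repeat, closing in stages and watching the force.

Call:
{"name": "apply_moves", "arguments": {
  "targets": [
    [0.75,0,0,0,0,0,0],
    [0.75,2,0,0,0,0,0],
    [0.75,20,0,0,0,0,0],
    [0.75,25,0,0,0,0,0],
    [0.75,25,0,0,0,0,0],
    [0.75,25,0,0,0,0,0],
    [0.75,25,0,0,0,0,0],
    [0.75,14,0,1,0,0,0],
    [0.5,0,0,0,0,0,0],
    [0.43,0,0,0,0,0,0],
    [0.43,0,0,0,0,0,0]
  ]
}}

```text
time_s: 8.5
ee_pos: [0.5218, 0.1184, 0.0527]
tcp_rot: [0.714, 0.7, -0.0, 0.0]
ft_force: [0.4, -0.5, 0.3]
grip_width: 0.434
grasp_force: 0.0
```

Call:
{"name": "apply_moves", "arguments": {
  "targets": [
    [0.4,0,0,0,0,0,0],
    [0.4,0,0,0,0,0,0]
  ]
}}

```text
time_s: 8.75
ee_pos: [0.5217, 0.1189, 0.0527]
tcp_rot: [0.714, 0.7, -0.0, -0.0]
ft_force: [-0.0, 0.6, -0.0]
grip_width: 0.397
grasp_force: 0.0
```

Call:
{"name": "apply_moves", "arguments": {
  "targets": [
    [0.37,0,0,0,0,0,0],
    [0.37,0,0,0,0,0,0]
  ]
}}

```text
time_s: 9.0
ee_pos: [0.5218, 0.119, 0.0528]
tcp_rot: [0.714, 0.7, 0.0, 0.0]
ft_force: [0.6, -1.9, 1.8]
grip_width: 0.369
grasp_force: 7.1
```

Call:
{"name": "apply_moves", "arguments": {
  "targets": [
    [0,0,0,0,0,0,0],
    [0,0,0,0,0,0,0],
    [0,0,0,0,0,0,0],
    [0,0,0,0,0,0,0]
  ]
}}

```text
time_s: 9.5
ee_pos: [0.5218, 0.119, 0.053]
tcp_rot: [0.714, 0.7, 0.0, 0.0]
ft_force: [-2.1, -1.6, 7.4]
grip_width: 0.347
grasp_force: 58.7
```

Call:
{"name": "apply_moves", "arguments": {
  "targets": [
    [0,-2,0,0,0,0,0],
    [0,-2,0,0,0,0,0]
  ]
}}

```text
time_s: 9.75
ee_pos: [0.5218, 0.1177, 0.053]
tcp_rot: [0.714, 0.7, 0.002, -0.001]
ft_force: [-2.7, 39.5, 4.6]
grip_width: 0.349
grasp_force: 58.9
```

Pulling 4 mm gave 39 N without any sliding, so the bar is still locked and the button isn't fully in. At this opening the pads sit several mm further back than the nominal grasp point, so I'm gripping high. I'll regrip 5 mm lower.

Call:
{"name": "apply_moves", "arguments": {
  "targets": [
    [0.5,3,0,0,0,0,0],
    [0.5,0,0,5,0,0,0],
    [0.5,0,0,0,0,0,0],
    [0.3,0,0,0,0,0,0],
    [0,0,0,0,0,0,0],
    [0,0,0,0,0,0,0],
    [0,0,0,0,0,0,0]
  ]
}}

```text
time_s: 10.62
ee_pos: [0.5218, 0.118, 0.0479]
tcp_rot: [0.714, 0.7, 0.0, 0.0]
ft_force: [-0.7, -1.5, 6.8]
grip_width: 0.357
grasp_force: 59.0
```

Call:
{"name": "apply_moves", "arguments": {
  "targets": [
    [0,-2,0,0,0,0,0],
    [0,-2,0,0,0,0,0]
  ]
}}

```text
time_s: 10.88
ee_pos: [0.5218, 0.1144, 0.0479]
tcp_rot: [0.714, 0.7, 0.0, -0.0]
ft_force: [0.2, 4.6, 5.0]
grip_width: 0.356
grasp_force: 59.0
```

Now it slides at about 4.6 N. I'll continue to pull.

Call:
{"name": "apply_moves", "arguments": {
  "targets": [
    [0,-4,0,0,0,0,0],
    [0,-6,0,0,0,0,0],
    [0,-6,0,0,0,0,0]
  ]
}}

```text
time_s: 11.25
ee_pos: [0.5215, 0.0984, 0.0479]
tcp_rot: [0.714, 0.7, 0.0, -0.0]
ft_force: [-1.8, 5.9, 5.0]
grip_width: 0.356
grasp_force: 59.0
```

Call:
{"name": "apply_moves", "arguments": {
  "targets": [
    [0,-6,0,0,0,0,0],
    [0,-6,0,0,0,0,0],
    [0,-6,0,0,0,0,0],
    [0,-6,0,0,0,0,0],
    [0,-6,0,0,0,0,0],
    [0,-6,0,0,0,0,0],
    [0,-6,0,0,0,0,0],
    [0,-6,0,0,0,0,0],
    [0,-6,0,0,0,0,0],
    [0,-6,0,0,0,0,0],
    [0,-6,0,0,0,0,0],
    [0,-6,0,0,0,0,0],
    [0,-6,0,0,0,0,0],
    [0,-6,0,0,0,0,0],
    [0,-6,0,0,0,0,0],
    [0,-6,0,0,0,0,0],
    [0,-6,0,0,0,0,0]
  ]
}}

```text
time_s: 13.38
ee_pos: [0.5194, -0.0035, 0.0479]
tcp_rot: [0.714, 0.7, 0.0, -0.0]
ft_force: [0.2, 9.5, 7.1]
grip_width: 0.359
grasp_force: 59.3
```

Call:
{"name": "apply_moves", "arguments": {
  "targets": [
    [0,-6,0,0,0,0,0],
    [0,-6,0,0,0,0,0],
    [0,-3,0,0,0,0,0],
    [0,0,0,0,0,0,0]
  ]
}}

```text
time_s: 13.88
ee_pos: [0.5191, -0.0187, 0.0479]
tcp_rot: [0.714, 0.7, 0.0, -0.0]
ft_force: [-0.9, 3.7, 7.5]
grip_width: 0.36
grasp_force: 59.3
```

Call:
{"name": "apply_moves", "arguments": {
  "targets": [
    [0,-3,0,0,0,0,0],
    [0,-2,0,0,0,0,0],
    [0,0,0,0,0,0,0]
  ]
}}

```text
time_s: 14.25
ee_pos: [0.5189, -0.0205, 0.0479]
tcp_rot: [0.714, 0.7, 0.002, -0.002]
ft_force: [3.7, 42.0, 9.5]
grip_width: 0.356
grasp_force: 59.5
```

The hard stop came after about 140 mm of travel. I'll release so the button springs out, and straddle back 65 mm to the handle tube.

Call:
{"name": "apply_moves", "arguments": {
  "targets": [
    [0.36,3,0,0,0,0,0],
    [0.5,0,0,0,0,0,0],
    [0.7,0,0,0,0,0,0],
    [0.7,0,0,0,0,0,0],
    [0.7,-22,0,0,0,0,0],
    [0.7,-22,0,0,0,0,0],
    [0.7,-21,0,0,0,0,0],
    [0.7,0,0,0,0,0,0]
  ]
}}

```text
time_s: 15.25
ee_pos: [0.5179, -0.087, 0.0476]
tcp_rot: [0.714, 0.7, 0.0, 0.0]
ft_force: [-1.2, -0.6, -0.2]
grip_width: 0.704
grasp_force: 0.0
```

```bash
python3 - <<'E'
from st import *
st()
a=optics.get_image("scene")[170:290,170:370]; cv2.imwrite("pics/s4.png",cv2.resize(a,(800,480),interpolation=cv2.INTER_CUBIC))
E
```

```text
15.25 pos [ 0.5179 -0.087   0.0476] yaw 88.8 z [ 0. -0. -1.] F [-1.2 -0.6 -0.2] grip 0.704 0.0
```

View pics/s4.png

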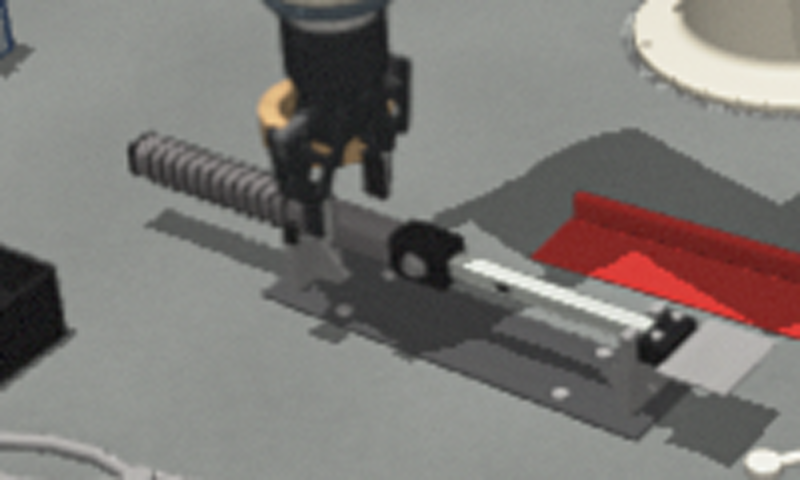

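The scene crop shows the bar drawn out, the button visible on the collar at about (412,262), and the fingers straddling the handle behind the collar. Next I grip, ease 7 mm forward, and lift.

Call:
{"name": "apply_moves", "arguments": {
  "targets": [
    [0.4,0,0,0,0,0,0],
    [0.2,0,0,0,0,0,0],
    [0,0,0,0,0,0,0],
    [0,0,0,0,0,0,0],
    [0,0,0,0,0,0,0],
    [0,2,0,0,0,0,0],
    [0,3,0,0,0,0,0],
    [0,2,0,0,0,0,0],
    [0,0,0,0,0,0,0]
  ]
}}

```text
time_s: 16.42
ee_pos: [0.5184, -0.0785, 0.048]
tcp_rot: [0.714, 0.701, 0.0, 0.0]
ft_force: [0.3, -1.5, 6.8]
grip_width: 0.303
grasp_force: 58.9
```

Call:
{"name": "apply_moves", "arguments": {
  "targets": [
    [0,0,0,-3,0,0,0],
    [0,0,0,-5,0,0,0],
    [0,0,0,-6,0,0,0]
  ]
}}

```text
time_s: 16.8
ee_pos: [0.5178, -0.0786, 0.0619]
tcp_rot: [0.714, 0.7, -0.0, -0.0]
ft_force: [-0.6, -0.4, -4.9]
grip_width: 0.306
grasp_force: 59.5
```

Call:
{"name": "apply_moves", "arguments": {
  "targets": [
    [0,0,0,-7,0,0,0],
    [0,0,0,-9,0,0,0],
    [0,0,0,-10,0,0,0],
    [0,0,0,-10,0,0,0],
    [0,0,0,-10,0,0,0],
    [0,0,0,-10,0,0,0],
    [0,0,0,-8,0,0,0],
    [0,0,0,-4,0,0,0],
    [0,0,0,0,0,0,0],
    [0,0,0,0,0,0,0],
    [0,0,0,0,0,0,0],
    [0,0,0,0,0,0,0]
  ]
}}

```text
time_s: 18.3
ee_pos: [0.5179, -0.0788, 0.1295]
tcp_rot: [0.714, 0.7, -0.0, -0.0]
ft_force: [-0.2, -0.1, -3.5]
grip_width: 0.304
grasp_force: 59.5
```

```bash
python3 - <<'E'
from st import *
st()
a=optics.get_image("scene")[150:290,170:370]; cv2.imwrite("pics/s5.png",cv2.resize(a,(800,560),interpolation=cv2.INTER_CUBIC))
E
```

```text
18.3 pos [ 0.5179 -0.0788  0.1295] yaw 88.91 z [-0.  0. -1.] F [-0.2 -0.1 -3.5] grip 0.304 59.5
```

View pics/s5.png

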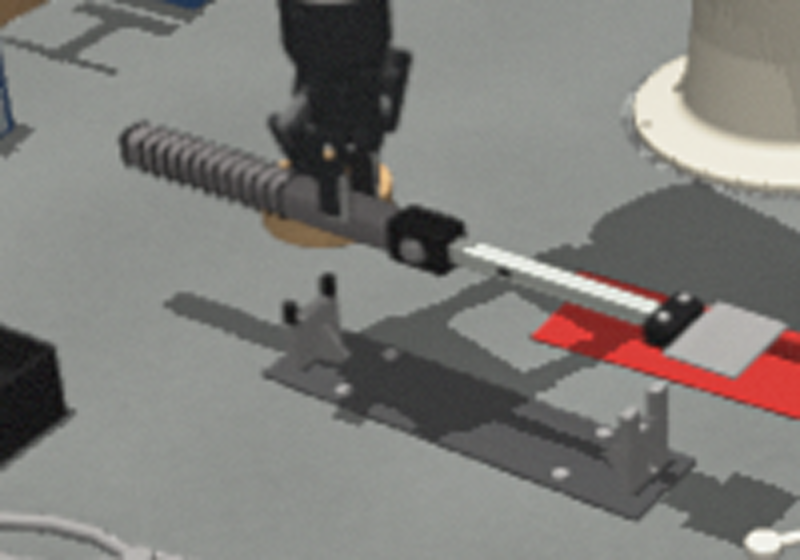

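The crop shows the tool held level and clear of the rest. The bar is fully out, the button is visible at about (412,248), and the fingers are on the tube behind the collar.

```bash
python3 -c "
from bench import job; print(job.sign_off())"
```

```text
the job is handed in; nothing more can be done
None
```

The job is handed in: the scraper is drawn out to the second stop and held level about 8 cm above the rest by the handle tube; sign-off returned no verdict, and I judged the lock only from the end stop and the camera picture.

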